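# Put the wax models on their own mould bases

### The job

Three wax models stand on the wrong plaster mould bases. Rearrange them so that each stands upright in the middle of the base that has the shape of its own foot (round, square or oblong), with the square and the oblong foot turned to line up with the edges of their bases; park a model on the spare wooden block on the way, and leave that block empty again at the end. Never set a model on the bare bench or tip it over, and leave the cup, the jar and the spatula where they are.

Things in the scene. Friction and masses are not known exactly. Their poses are not given: they have to be found in the camera images.
- baluster: Loose wax model on a round foot, cream-yellow, a turned baluster 105 mm tall: foot 56 mm in diameter and 10 mm high, a bulge 44 mm in diameter around 35 mm up, then a plain round shank 28 mm in diameter from 52 mm up to the flat top, good to grip at 75 mm. About 0.15 kg. Origin at the centre of its underside, z up along its axis.
- newel: Loose wax model on a square foot, cream-yellow, a small newel post 96 mm tall: foot 52 x 52 mm and 14 mm high, a 42 mm square step up to 24 mm, then a plain square post 30 x 30 mm from 24 to 90 mm up, good to grip at 68 mm, and a 22 mm square cap 6 mm high. About 0.18 kg. Origin at the centre of its underside, z up, x and y square to its sides.
- cornice: Loose wax model on an oblong foot, cream-yellow, a short stepped moulding 90 mm tall: foot 84 mm (along its x) x 40 mm (along y), 14 mm high, a step 84 x 32 mm up to 30 mm with round beads up to 35 mm, then an upright web 84 mm long, 22 mm thick (along y) to the flat top, good to grip across its thickness at 66 mm. About 0.2 kg. Origin at the centre of its underside, z up.
- round_base: Round white plaster mould base, fixed, 104 mm in diameter, 30 mm high, flat top with four small grey dimples near its edge. Place of the baluster. Origin at the centre of its underside, on the bench; top 30 mm above it.
- square_base: Square white plaster mould base, fixed, 96 x 96 mm, 30 mm high, flat top with a grey dimple near each corner. Place of the newel. Origin at the centre of its underside, on the bench; x and y square to its sides; top 30 mm above it.
- oblong_base: Oblong white plaster mould base, fixed, 128 mm (along its x) x 72 mm (along its y), 30 mm high, flat top with a grey dimple near each corner. Place of the cornice. Origin at the centre of its underside, on the bench; top 30 mm above it.
- spare_block: Spare block of brown wood, fixed, 110 x 110 mm, 30 mm high, flat top, the only free place at the start. Origin at the centre of its underside, on the bench; top 30 mm above it.
- cup: Bystander: loose open blue cup, rim 72 mm in diameter, 85 mm tall. Origin at the centre of its underside.
- jar: Bystander: loose jar with a black cap, 64 mm in diameter, 85 mm tall. Origin at the centre of its underside.
- spatula: Bystander: loose spatula about 200 mm long lying flat on the bench. Origin on its underside, x along its length.
Things that resemble listed ones, but are neither listed nor needed, are in the scene too. What is shaped like the cornice but green is not meant.

How it is judged:
On the way:
1. one of the models has been set down, upright and released, on the spare wooden block (((horizontal distance between baluster and spare_block below 0.055 m and z of baluster in the frame of spare_block between 0.025 and 0.036 m and angle between baluster's own z axis and vertical below 0.1 rad and linear speed of baluster below 0.02 m/s and contact force between baluster and the fingers below 0.2 N) or (horizontal distance between newel and spare_block below 0.055 m and z of newel in the frame of spare_block between 0.025 and 0.036 m and angle between newel's own z axis and vertical below 0.1 rad and linear speed of newel below 0.02 m/s and contact force between newel and the fingers below 0.2 N) or (horizontal distance between cornice and spare_block below 0.055 m and z of cornice in the frame of spare_block between 0.025 and 0.036 m and angle between cornice's own z axis and vertical below 0.1 rad and linear speed of cornice below 0.02 m/s and contact force between cornice and the fingers below 0.2 N))), for 0.2 s.
At the end, for the whole second after the job is handed in: Baluster on the round, newel on the square, cornice on the oblong base: upright within 0.1 rad, on its top, centre within 15 mm, released, at rest; newel sides within 0.2 rad of the base's (any quarter turn), cornice within 0.2 rad along its base (either way round); spare block empty (horizontal distance between baluster and round_base below 0.015 m and z of baluster in the frame of round_base between 0.025 and 0.036 m and angle between each of baluster, newel, cornice's own z axis and vertical below 0.1 rad and linear speed of each of baluster, newel, cornice below 0.02 m/s and horizontal distance between newel and square_base below 0.015 m and z of newel in the frame of square_base between 0.025 and 0.036 m and horizontal distance between cornice and oblong_base below 0.015 m and z of cornice in the frame of oblong_base between 0.025 and 0.036 m and angle between the x axis of cornice and the x axis of oblong_base, either way round below 0.2 rad and (angle between the x axis of newel and the x axis of square_base, either way round below 0.2 rad or angle between the x axis of newel and the y axis of square_base, either way round below 0.2 rad)); the robot touches nothing.
It fails at once if a model is set or dropped on the bench (its underside's centre lower than 20 mm above the bench) (height (world z) of any of baluster, newel, cornice below 0.02 m).
It fails at once if a model is tipped by more than 0.6 rad (angle between any of baluster, newel, cornice's own z axis and vertical above 0.6 rad).
It fails at once if the cup, the jar or the spatula is moved by more than 30 mm (distance of any of cup, jar, spatula from where it was at the start of the episode above 0.03 m).
It also fails if it takes over 120 s, if anything falls off the work surface, if the arm or the gripper's body presses on something with over 40 N, if the wrist force passes 120 N, or if a joint passes its speed limit or range.

### The arm

A 6-joint arm with a two-finger parallel gripper is mounted at the origin on the work surface. World frame = base frame: x ahead of the robot, y to its left, z up, the work surface at z = 0. Lengths are in m, angles in rad, forces in N, time in s.
With the tool pointing down it reaches from about 0.325 to 0.875 m from the base axis. Payload 4.4 kg.
Tool frame: the origin (TCP) lies midway between the tips of the shut fingers; the grasp point (between the pads) lies 19 mm behind it; z points along the fingers, y is the line along which they close (so a half turn about z gives the same grasp; the last joint's range is limited). The gripper opens to 85 mm and grips with 20 to 120 N. Pads are 22 mm wide; open, the fingers measure 114 mm over their backs; the gripper's body (76 mm by 85 mm) begins 54 mm behind the grasp point. The pads swing forward as they close: fully open they stand 13 mm farther back than shut.
Start: joints at [-1.317, 0.207, 1.542, -0, 1.393, -0.15], TCP at [0.226, -0.529, 0.231] pointing down, gripper open.
Joint ranges: [-2.73, 2.73], [-0.86, 2.22], [0.23, 2.46], [-1.11, 4.25], [0.08, 2.63], [-2.82, 2.82]. Speed limits (rad/s): [2.79, 2.79, 3.14, 3.14, 3.14, 3.14].

### API

Orientations are given as a rotation vector (axis times angle).
In Python, from station import sensors, camera, camera_info, workorder gives the robot as it stands.
- The arm moves only by the tool servo_tool, never from a script. Its argument "commands" is a list of rows, each an object with "hand": the finger opening in cm, from 0 to 8.54; "travel": the shift along the tool's x, y, z in cm, a list of three; "rotation": the turn, a rotation vector about the tool's x, y, z in rad, a list of three. In form: [{"hand": hand, "travel": [x, y, z], "rotation": [ax, ay, az]}, ...]. A call has 1 to 8 rows; each row is the pose to reach, as a shift and turn from the pose commanded when the call began, along the tool's axes at that moment; what a row does not reach only later rows make up. A row lasts 1/10 s, in which the tool goes at most 50 mm and 8.59 degrees, less where a joint would pass 70% of its speed; a pose out of reach is approached as far as the arm can. A call with a gripper value outside its range is refused whole. The fingers move at their own pace and stop on an object; "grip_force" is the grip in N (left out, the last holds). Time passes only in rows, so rows that repeat a pose let the fingers close. It gives the time, the measured TCP pose, the force, the opening and the grip force at its end, in the units of the state.
- sensors.read_state(): the state, without advancing time (a new reading comes with each control period).
- camera(name): name is "scene" or "side" or "wrist"; returns the picture (400x640x3 uint8, red, green, blue); there is no depth.
- camera_info(name): a dict with "fx", "fy", "cx", "cy" (pixels), "camera_from_world" (4x4, takes a point from world to camera coordinates). Camera axes: x right, y down, z forward; pixel columns grow to the right and rows downward; lengths in m; the calibration is good to about 2 mm. A picture is of the moment at which its call begins: read the wrist's pose just before it. camera_info takes no time and is no camera call; for the wrist camera it gives the pose at the moment of the call.
- workorder.close_job(): hands the job in; it is judged then, once.
The state is a dict: "t": time; "q": joint angles; "qd": joint speeds; "joint_torque": joint torques, N m; "position": TCP position; "tool_rot": TCP orientation; "contact_force": force on the tool from outside, world axes, zero at the start; "moment": the same for the moment, N m; "finger_gap": opening from 0.0 (shut) to 1.0 (fully open); "gripper_force": force on a finger pad.
Only numpy, scipy, OpenCV 4.12 (cv2) and the standard library are available. Lean on these libraries where they do the work, as an engineer would, in place of code of your own. Each camera call takes 0.05 s, during which the arm holds its last target. There are 200 camera calls.

## Working session

There is one attempt and no reset: what is moved stays moved. The work goes in short steps, Python scripts to look and compute and a tool call to move; the robot and the scene stay as the last step left them, time stands still between calls to the robot, and variables do not carry over. Pictures are saved under pics/ and viewed, at most 14 in all, crops included, and the job is handed in when it is done.

Besides the shell and the picture viewer there is one more tool, called after ">>>" by a JSON object that holds its "api" and its "payload". servo_tool: Moves the arm, as the interface text tells. Its arguments: {"type":"object","properties":{"commands":{"type":"array","items":{"type":"object","properties":{"hand":{"type":"number"},"travel":{"type":"array","items":{"type":"number"}},"rotation":{"type":"array","items":{"type":"number"}}}}},"grip_force":{"type":"number"}},"required":["commands"]}

```bash
mkdir -p pics; ls
python3 - <<'E'
from station import sensors,camera,camera_info
import cv2
s=sensors.read_state();print({k:s[k] for k in('t','position','tool_rot','finger_gap')})
for n in('scene','side'):
    i=camera(n);cv2.imwrite(f'pics/{n}0.png',i[:,:,::-1]);print(n,camera_info(n))
E
```

```text
pics
{'t': 0.0, 'position': array([ 0.22570904, -0.52801919,  0.23012197]), 'tool_rot': array([-3.07553994e+00, -6.29497559e-01,  2.34361106e-04]), 'finger_gap': 1.0055231551102755}
scene {'fx': 454.37691633170084, 'fy': 454.37691633170084, 'cx': 320.45783948735897, 'cy': 202.4394124430998, 'camera_from_world': array([[ 0.54324514,  0.83948565, -0.01218837, -0.31368541],
       [ 0.56505575, -0.37631719, -0.73423251, -0.31494055],
       [-0.62096435,  0.39198113, -0.67878868,  1.60949221],
       [ 0.        ,  0.        ,  0.        ,  1.        ]])}
side {'fx': 395.76858244200804, 'fy': 395.76858244200804, 'cx': 322.6575454753173, 'cy': 196.98624927376054, 'camera_from_world': array([[ 0.94693646, -0.32111454,  0.01402824, -0.57696616],
       [-0.14343562, -0.46123009, -0.87561009,  0.15306258],
       [ 0.28764138,  0.82713497, -0.48281485,  0.73004039],
       [ 0.        ,  0.        ,  0.        ,  1.        ]])}
```

View pics/scene0.png

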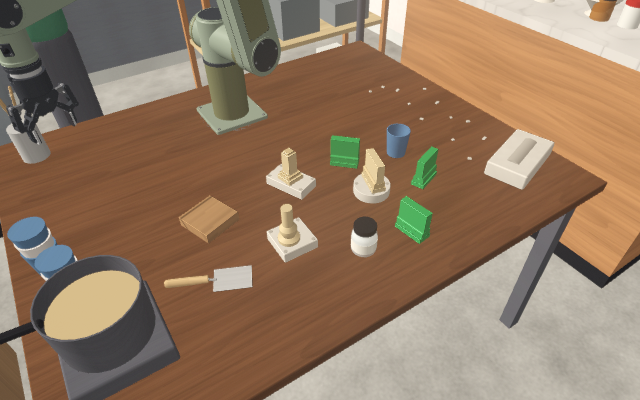

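View pics/side0.png

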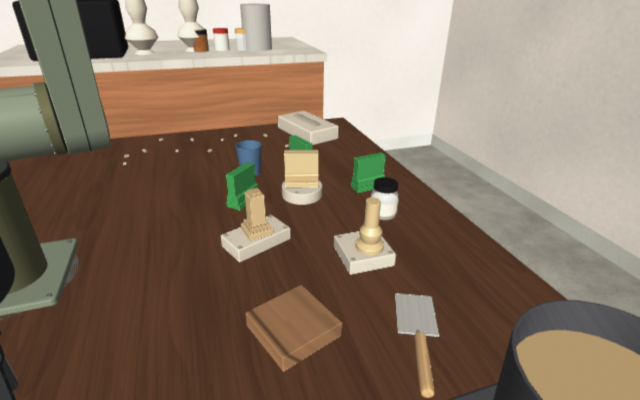

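The scene view shows the newel on the oblong base at (291,180), the cornice on the round base at (371,188), and the baluster on the square base at (291,240). The spare block is at (208,217), the jar at (365,237), the cup at (398,140) and the spatula at (210,280). The side view agrees.

```bash
cat > h.py <<'E'
import numpy as np,cv2
from scipy.spatial.transform import Rotation as R
def ray(ci,uv,z):
    T=np.array(ci['camera_from_world']);Rm=T[:3,:3];c=-Rm.T@T[:3,3]
    uv=np.atleast_2d(np.asarray(uv,float))
    d=np.c_[(uv[:,0]-ci['cx'])/ci['fx'],(uv[:,1]-ci['cy'])/ci['fy'],np.ones(len(uv))]@Rm
    return (c+d*((z-c[2])/d[:,2])[:,None])[:,:2]
def proj(ci,p):
    T=np.array(ci['camera_from_world']);q=np.atleast_2d(p)@T[:3,:3].T+T[:3,3]
    return np.c_[q[:,0]/q[:,2]*ci['fx']+ci['cx'],q[:,1]/q[:,2]*ci['fy']+ci['cy']]
def move(s,target,yaw):
    """travel cm and rotation (tool axes) to reach TCP target pointing down with tool y axis at world yaw(mod pi)"""
    r=R.from_rotvec(s['tool_rot']);M=r.as_matrix()
    cur=np.arctan2(M[1,1],M[0,1]);dy=(yaw-cur+np.pi/2)%np.pi-np.pi/2
    down=R.from_euler('z',cur+np.pi/2)*R.from_euler('x',np.pi) # tool y -> (0,-1) at 0 turn
    down=R.from_euler('z',cur+dy+np.pi/2)*R.from_euler('x',np.pi)
    return np.round(r.inv().apply(np.array(target)-s['position'])*100,2),np.round((r.inv()*down).as_rotvec(),4),dy
E
python3 - <<'E'
from h import *
from station import *
c=camera_info('scene');d=camera_info('side')
print('scene',[ (n,ray(c,uv,z).round(3)) for n,uv,z in [('newel',(289,150),.126),('bal',(286,207),.135),('corn',(373,156),.12),('spare',(208,214),.03),('jar',(365,225),.085),('cup',(398,130),.085),('spat',(210,280),0)]])
print('side',[ (n,ray(d,uv,z).round(3)) for n,uv,z in [('newel',(256,193),.126),('bal',(373,201),.135),('corn',(301,152),.12),('spare',(293,320),.03)]])
s=sensors.read_state();print(R.from_rotvec(s['tool_rot']).as_matrix().round(3)); w=camera_info('wrist');T=w['camera_from_world'];print(w['fx'],T.round(3), -T[:3,:3].T@T[:3,3])
for n in('scene','side'):
    i=cv2.imread(f'pics/{n}0.png');
    i=i[110:300,170:470] if n=='scene' else i[130:370,200:440]
    cv2.imwrite(f'pics/{n}c.png',cv2.resize(i,None,fx=2.5,fy=2.5,interpolation=cv2.INTER_CUBIC))
E
```

```text
scene [('newel', array([[ 0.455, -0.021]])), ('bal', array([[ 0.656, -0.144]])), ('corn', array([[0.597, 0.157]])), ('spare', array([[ 0.465, -0.278]])), ('jar', array([[0.766, 0.005]])), ('cup', array([[0.501, 0.329]])), ('spat', array([[ 0.645, -0.354]]))]
side [('newel', array([[ 0.459, -0.033]])), ('bal', array([[ 0.657, -0.145]])), ('corn', array([[0.604, 0.157]])), ('spare', array([[ 0.464, -0.284]]))]
[[ 0.92   0.393 -0.001]
 [ 0.393 -0.92   0.002]
 [ 0.    -0.002 -1.   ]]
342.8639619683237 [[ 0.393 -0.919 -0.003 -0.573]
 [-0.882 -0.378  0.281 -0.037]
 [-0.259 -0.108 -0.96   0.379]
 [ 0.     0.     0.     1.   ]] [ 0.29083702 -0.50039065  0.37246235]
```

View pics/scenec.png

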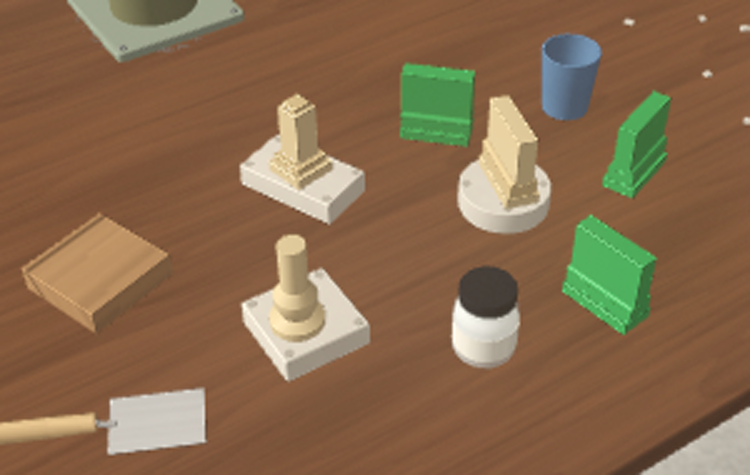

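The crop shows the three bases, their dimples and the models clearly. Next I take a high wrist view for accurate poses.

Run:
```python
from h import *
from station import *
print(move(sensors.read_state(),(0.5,-0.08,0.42),-np.pi/2))
```

```text
(array([ 42.83, -30.47, -18.9 ]), array([-2.100e-03,  1.000e-04,  4.038e-01]), np.float64(-0.4038419095934809))
```

>>> {"api": "servo_tool", "payload": {"commands": [{"hand": 8.5,"travel": [0,0,-10],"rotation": [0,0,0]},{"hand": 8.5,"travel": [0,0,-18.9],"rotation": [0,0,0]},{"hand": 8.5,"travel": [42.8,-30.5,-18.9],"rotation": [-0.002,0,0.404]},{"hand": 8.5,"travel": [42.8,-30.5,-18.9],"rotation": [-0.002,0,0.404]},{"hand": 8.5,"travel": [42.8,-30.5,-18.9],"rotation": [-0.002,0,0.404]},{"hand": 8.5,"travel": [42.8,-30.5,-18.9],"rotation": [-0.002,0,0.404]},{"hand": 8.5,"travel": [42.8,-30.5,-18.9],"rotation": [-0.002,0,0.404]},{"hand": 8.5,"travel": [42.8,-30.5,-18.9],"rotation": [-0.002,0,0.404]}]}}

```text
t: 0.9
position: [0.38, -0.2749, 0.3812]
tool_rot: [3.14, -0.001, 0.0]
contact_force: [1.2, 0.0, -0.1]
finger_gap: 0.998
gripper_force: 0.0
```

Run:
```python
from h import *
from station import *
print(sensors.read_state()['position'],move(sensors.read_state(),(0.5,-0.08,0.42),-np.pi/2))
```

```text
[ 0.38002521 -0.2749412   0.38115589] (array([ 11.98, -19.5 ,  -3.91]), array([ 0.0015, -0.0002, -0.0007]), np.float64(0.0007481875056722931))
```

>>> {"api": "servo_tool", "payload": {"commands": [{"hand": 8.5,"travel": [12,-19.5,-3.9],"rotation": [0.001,0,0]},{"hand": 8.5,"travel": [12,-19.5,-3.9],"rotation": [0.001,0,0]},{"hand": 8.5,"travel": [12,-19.5,-3.9],"rotation": [0.001,0,0]},{"hand": 8.5,"travel": [12,-19.5,-3.9],"rotation": [0.001,0,0]},{"hand": 8.5,"travel": [12,-19.5,-3.9],"rotation": [0.001,0,0]},{"hand": 8.5,"travel": [12,-19.5,-3.9],"rotation": [0.001,0,0]},{"hand": 8.5,"travel": [12,-19.5,-3.9],"rotation": [0.001,0,0]},{"hand": 8.5,"travel": [12,-19.5,-3.9],"rotation": [0.001,0,0]}]}}

```text
t: 1.7
position: [0.4991, -0.0826, 0.4192]
tool_rot: [3.141, -0.002, -0.002]
contact_force: [0.2, -0.4, 0.6]
finger_gap: 0.994
gripper_force: 0.0
```

Run:
```python
from h import *
from station import *
import pickle
print(sensors.read_state()['position'],sensors.read_state()['qd'])
ci=camera_info('wrist');i=camera('wrist');pickle.dump((ci,i),open('w1.pkl','wb'));cv2.imwrite('pics/w1.png',i[:,:,::-1])
```

```text
[ 0.49905027 -0.08261597  0.41922184] [-0.01549458 -0.00367621  0.00169933  0.00130827  0.00169519  0.00030561]
```

View pics/w1.png

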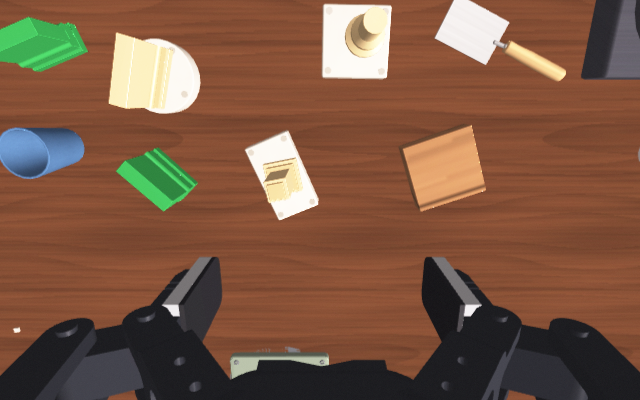

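The wrist view shows the round base at about (165,77), with the cornice on it at (140,72). The square base is at (356,41), the oblong base at (282,176) and the spare block at (443,168). I zoom in to read edges and dimples.

Run:
```python
from h import *
import pickle
ci,i=pickle.load(open('w1.pkl','rb'))
i=i[:,:,::-1].copy()
c=[i[25:125,100:210],i[0:100,305:405],i[120:225,235:330],i[115:220,395:495]]
print([x.shape for x in c])
t=[cv2.resize(x,(390,290) ,interpolation=cv2.INTER_CUBIC) for x in c]
cv2.imwrite('pics/w1c.png',np.vstack([np.hstack(t[:2]),np.hstack(t[2:])]))
hsv=cv2.cvtColor(i,cv2.COLOR_BGR2HSV)
m=((hsv[...,1]<45)&(hsv[...,2]>190)).astype(np.uint8)
m2=((hsv[...,1]<120)&(hsv[...,2]>140)&(hsv[...,0]<35)).astype(np.uint8)
for nm,(x0,y0,x1,y1) in dict(round=(100,25,210,125),square=(305,0,405,100),oblong=(235,120,330,225)).items():
    q=np.zeros_like(m);q[y0:y1,x0:x1]=m[y0:y1,x0:x1]
    cs,_=cv2.findContours(q,cv2.RETR_EXTERNAL,cv2.CHAIN_APPROX_NONE)
    h=cv2.convexHull(np.vstack([k for k in cs if len(k)>25])) [:,0]
    w=ray(ci,h,.03)
    print(nm,cv2.minAreaRect((w*1000).astype(np.float32)),cv2.minEnclosingCircle((w*1000).astype(np.float32)))
q=np.zeros_like(m);sat=(hsv[...,2]>150)&(hsv[...,0]<25);q[115:220,395:495]=sat[115:220,395:495]
cs,_=cv2.findContours(q,cv2.RETR_EXTERNAL,cv2.CHAIN_APPROX_NONE)
k=max(cs,key=cv2.contourArea)[:,0];print('spare',cv2.minAreaRect((ray(ci,k,.03)*1000).astype(np.float32)))
```

```text
[(100, 110, 3), (100, 100, 3), (105, 95, 3), (105, 100, 3)]
round ((596.955810546875, 147.82476806640625), (102.13963317871094, 106.84387969970703), 73.9147720336914) ((595.5833129882812, 158.0505828857422), 63.03654861450195)
square ((647.9655151367188, -131.48265075683594), (94.36624145507812, 95.06437683105469), 88.87998962402344) ((648.4492797851562, -131.12667846679688), 65.08883666992188)
oblong ((452.22943115234375, -21.642860412597656), (126.32776641845703, 73.42989349365234), 22.97048568725586) ((452.4844970703125, -21.619335174560547), 71.60551452636719)
spare ((463.45257568359375, -276.9733581542969), (109.59300231933594, 109.21405029296875), 19.36871337890625)
```

View pics/w1c.png

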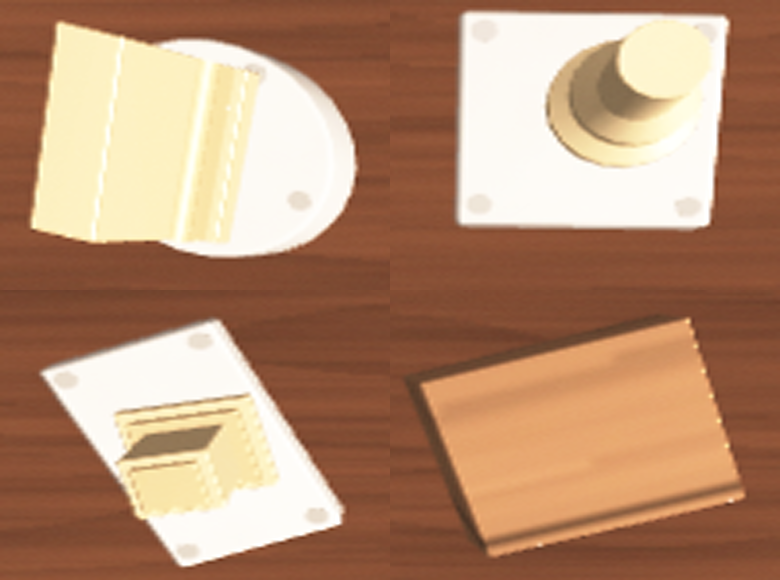

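>>> {"api": "servo_tool", "payload": {"commands": [{"hand": 8.5,"travel": [-3.9,-5.3,14.9],"rotation": [0,0,0]},{"hand": 8.5,"travel": [-3.9,-5.3,14.9],"rotation": [0,0,0]},{"hand": 8.5,"travel": [-3.9,-5.3,14.9],"rotation": [0,0,0]},{"hand": 8.5,"travel": [-3.9,-5.3,14.9],"rotation": [0,0,0]},{"hand": 8.5,"travel": [-3.9,-5.3,14.9],"rotation": [0,0,0]},{"hand": 8.5,"travel": [-3.9,-5.3,14.9],"rotation": [0,0,0]},{"hand": 8.5,"travel": [-3.9,-5.3,14.9],"rotation": [0,0,0]}]}}

```text
t: 2.45
position: [0.4636, -0.0305, 0.2746]
tool_rot: [3.139, -0.002, 0.012]
contact_force: [0.5, 0.3, -0.2]
finger_gap: 0.993
gripper_force: 0.0
```

```bash
cat > snap.py <<'E'
import sys,pickle
from h import *
from station import *
n,x0,y0,x1,y1,f=sys.argv[1:7]
x0,y0,x1,y1=map(int,(x0,y0,x1,y1))
ci=camera_info('wrist');i=camera('wrist');pickle.dump((ci,i),open(n+'.pkl','wb'))
cv2.imwrite(f'pics/{n}.png',cv2.resize(i[y0:y1,x0:x1,::-1],None,fx=float(f),fy=float(f),interpolation=cv2.INTER_CUBIC))
s=sensors.read_state();print(s['position'],s['tool_rot'])
E
python3 snap.py w2 170 60 470 260 2.6
```

```text
[ 0.46328439 -0.03034714  0.27422319] [ 3.13879693e+00 -2.03217197e-03  1.04828573e-02]
```

View pics/w2.png

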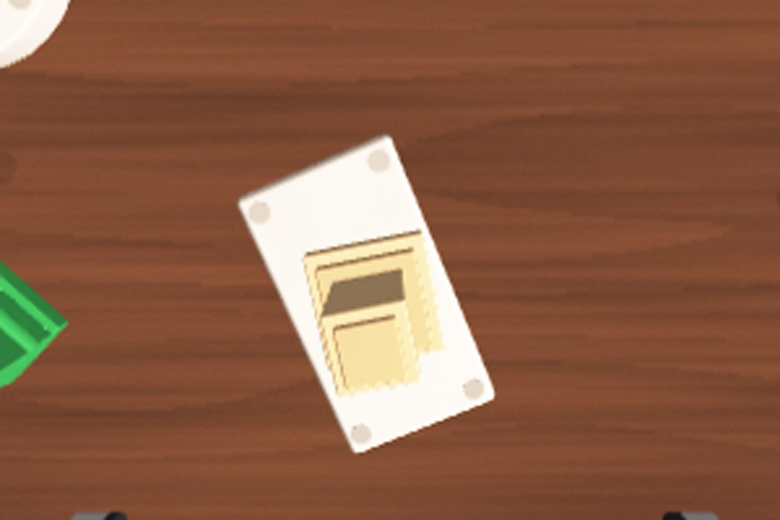

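The newel is clear: foot corners at crop (305,254), (420,232) and (442,348), and the top around (372,352).

Run:
```python
from h import *
import pickle
ci,_=pickle.load(open('w2.pkl','rb'))
f=lambda p,z:ray(ci,np.array(p)/2.6+[170,60],z)
a=f([(305,254),(420,232),(442,348)],.044);print(a,'centre',(a[0]+a[2])/2,[np.degrees(np.arctan2(*(v[::-1]))) for v in(a[1]-a[0],a[2]-a[1])],np.linalg.norm(np.diff(a,axis=0),axis=1))
b=f([(321,315),(406,301),(418,380),(338,395)],.12);print(b,b.mean(0),np.linalg.norm(np.diff(b,axis=0),axis=1))
print(np.degrees(np.arctan2(*(b[1]-b[0])[::-1])))
d=f([(239,200),(389,136),(495,396),(355,453)],.03);print(d.mean(0),np.linalg.norm(np.diff(d,axis=0),axis=1),np.degrees(np.arctan2(*(d[1]-d[2])[::-1])))
from station import *
s=sensors.read_state();c=(b.mean(0)+(a[0]+a[2])/2)/2
for y in (-80,): print(move(s,(*c,.079),np.radians(y)))
```

```text
[[ 0.4751879   0.00625094]
 [ 0.48434911 -0.04204949]
 [ 0.43419732 -0.05193441]] centre [ 0.45469261 -0.02284174] [np.float64(-79.26021078620437), np.float64(-168.8499140225398)] [0.04916156 0.05111667]
[[ 0.46608902 -0.00603806]
 [ 0.4709138  -0.03504299]
 [ 0.44283979 -0.03930265]
 [ 0.43740031 -0.01131867]] [ 0.45431073 -0.02292559] [0.02940348 0.02839532 0.02850774]
-80.55571291362816
[ 0.45175005 -0.0210346 ] [0.06967821 0.12473452 0.06999592] 22.68503006982347
(array([-1.01, -0.8 , 19.51]), array([ 0.0034, -0.0064, -0.1758]), np.float64(0.17583706263054455))
```

>>> {"api": "servo_tool", "payload": {"commands": [{"hand": 8.5,"travel": [-1.0,-0.8,5],"rotation": [0.003,-0.006,-0.176]},{"hand": 8.5,"travel": [-1.0,-0.8,8],"rotation": [0.003,-0.006,-0.176]},{"hand": 8.5,"travel": [-1.0,-0.8,10],"rotation": [0.003,-0.006,-0.176]},{"hand": 8.5,"travel": [-1.0,-0.8,10],"rotation": [0.003,-0.006,-0.176]}]}}

```text
t: 2.9
position: [0.4498, -0.0212, 0.1693]
tool_rot: [-3.126, -0.275, 0.015]
contact_force: [-0.1, 0.6, 0.4]
finger_gap: 0.992
gripper_force: 0.0
```

```bash
cat > mv.py <<'E'
import sys
from h import *
from station import sensors
x,y,z,a=map(float,sys.argv[1:5]);s=sensors.read_state()
print(s['t'],s['position'].round(4),move(s,(x,y,z),np.radians(a)))
E
python3 mv.py .4545 -.0229 .075 -79.5
```

```text
2.9 [ 0.4498 -0.0212  0.1693] (array([0.52, 0.29, 9.43]), array([-0.004 ,  0.0091, -0.0079]), np.float64(0.007934379971490824))
```

>>> {"api": "servo_tool", "payload": {"commands": [{"hand": 8.5,"travel": [0.5,0.3,0],"rotation": [0,0,0]},{"hand": 8.5,"travel": [0.5,0.3,4],"rotation": [0,0,0]},{"hand": 8.5,"travel": [0.5,0.3,7],"rotation": [0,0,0]},{"hand": 8.5,"travel": [0.5,0.3,9.4],"rotation": [0,0,0]},{"hand": 8.5,"travel": [0.5,0.3,9.4],"rotation": [0,0,0]},{"hand": 8.5,"travel": [0.5,0.3,9.4],"rotation": [0,0,0]}]}}

```text
t: 3.5
position: [0.4579, -0.0237, 0.0787]
tool_rot: [-3.129, -0.275, 0.004]
contact_force: [-0.0, 0.1, 0.8]
finger_gap: 0.996
gripper_force: 0.0
```

```bash
python3 mv.py .4545 -.0229 .075 -79.5
```

```text
3.5 [ 0.4579 -0.0237  0.0787] (array([-0.32, -0.14,  0.37]), array([-0.0011,  0.0024, -0.0077]), np.float64(0.0076748980743786))
```

>>> {"api": "servo_tool", "payload": {"commands": [{"hand": 8.5,"travel": [-0.2,-0.1,0.3],"rotation": [0,0,0]},{"hand": 2,"travel": [-0.2,-0.1,0.3],"rotation": [0,0,0]},{"hand": 2,"travel": [-0.2,-0.1,0.3],"rotation": [0,0,0]},{"hand": 2,"travel": [-0.2,-0.1,0.3],"rotation": [0,0,0]},{"hand": 2,"travel": [-0.2,-0.1,0.3],"rotation": [0,0,0]},{"hand": 2,"travel": [-0.2,-0.1,0.3],"rotation": [0,0,0]},{"hand": 2,"travel": [-0.2,-0.1,0.3],"rotation": [0,0,0]},{"hand": 2,"travel": [-0.2,-0.1,0.3],"rotation": [0,0,0]}], "grip_force": 40}}

```text
t: 4.3
position: [0.4539, -0.0225, 0.0743]
tool_rot: [-3.128, -0.276, 0.008]
contact_force: [-0.9, -0.6, 5.3]
finger_gap: 0.345
gripper_force: 40.2
```

```bash
python3 mv.py .4635 -.277 .082 -79.5
```

```text
4.3 [ 0.4539 -0.0225  0.0743] (array([-3.51, 25.22, -0.8 ]), array([-0.0021,  0.0047, -0.0074]), np.float64(0.007400306653572164))
```

>>> {"api": "servo_tool", "payload": {"commands": [{"hand": 2,"travel": [0,0,-3],"rotation": [0,0,0]},{"hand": 2,"travel": [0,0,-6],"rotation": [0,0,0]},{"hand": 2,"travel": [-0.5,4,-6],"rotation": [0,0,0]},{"hand": 2,"travel": [-1.1,8,-6],"rotation": [0,0,0]},{"hand": 2,"travel": [-1.7,12,-6],"rotation": [0,0,0]},{"hand": 2,"travel": [-2.2,16,-6],"rotation": [0,0,0]},{"hand": 2,"travel": [-2.8,20,-6],"rotation": [0,0,0]},{"hand": 2,"travel": [-3.2,23,-6],"rotation": [0,0,0]}]}}

```text
t: 5.1
position: [0.4617, -0.2564, 0.1323]
tool_rot: [-3.127, -0.273, 0.011]
contact_force: [0.7, 0.1, -1.5]
finger_gap: 0.343
gripper_force: 40.2
```

>>> {"api": "servo_tool", "payload": {"commands": [{"hand": 2,"travel": [-0.3,2,0],"rotation": [0,0,0]},{"hand": 2,"travel": [-0.3,2.2,0],"rotation": [0,0,0]},{"hand": 2,"travel": [-0.3,2.2,0],"rotation": [0,0,0]},{"hand": 2,"travel": [-0.3,2.2,0],"rotation": [0,0,0]}]}}

```text
t: 5.5
position: [0.4631, -0.275, 0.1327]
tool_rot: [-3.125, -0.277, 0.011]
contact_force: [-0.5, -0.7, -2.1]
finger_gap: 0.345
gripper_force: 40.3
```

```bash
python3 mv.py .4635 -.277 .075 -79.5
```

```text
5.5 [ 0.4631 -0.275   0.1327] (array([0.04, 0.23, 5.77]), array([-0.0045,  0.0063, -0.0064]), np.float64(0.00636924137448891))
```

>>> {"api": "servo_tool", "payload": {"commands": [{"hand": 2,"travel": [0,0.2,3],"rotation": [-0.004,0.006,0]},{"hand": 2,"travel": [0,0.2,5],"rotation": [-0.004,0.006,0]},{"hand": 2,"travel": [0,0.2,5.5],"rotation": [-0.004,0.006,0]},{"hand": 2,"travel": [0,0.2,5.7],"rotation": [-0.004,0.006,0]},{"hand": 2,"travel": [0,0.2,5.8],"rotation": [-0.004,0.006,0]},{"hand": 2,"travel": [0,0.2,5.8],"rotation": [-0.004,0.006,0]}]}}

```text
t: 6.1
position: [0.4644, -0.2789, 0.0766]
tool_rot: [3.126, 0.276, 0.004]
contact_force: [0.4, -0.5, -1.8]
finger_gap: 0.342
gripper_force: 40.2
```

>>> {"api": "servo_tool", "payload": {"commands": [{"hand": 2,"travel": [0,0,0.1],"rotation": [0,0,0]},{"hand": 2,"travel": [0,0,0.2],"rotation": [0,0,0]},{"hand": 2,"travel": [0,0,0.2],"rotation": [0,0,0]}]}}

```text
t: 6.4
position: [0.4642, -0.2792, 0.0745]
tool_rot: [3.127, 0.275, 0.003]
contact_force: [-0.1, -0.6, 3.8]
finger_gap: 0.345
gripper_force: 40.8
```

Contact is made. I release, then rise.

>>> {"api": "servo_tool", "payload": {"commands": [{"hand": 4,"travel": [0,0,0],"rotation": [0,0,0]},{"hand": 8.5,"travel": [0,0,0],"rotation": [0,0,0]},{"hand": 8.5,"travel": [0,0,0],"rotation": [0,0,0]},{"hand": 8.5,"travel": [0,0,0],"rotation": [0,0,0]},{"hand": 8.5,"travel": [0,0,0],"rotation": [0,0,0]},{"hand": 8.5,"travel": [0,0,-5],"rotation": [0,0,0]},{"hand": 8.5,"travel": [0,0,-10],"rotation": [0,0,0]},{"hand": 8.5,"travel": [0,0,-15],"rotation": [0,0,0]}]}}

```text
t: 7.2
position: [0.4629, -0.278, 0.2245]
tool_rot: [3.129, 0.276, -0.001]
contact_force: [1.4, -0.1, -1.2]
finger_gap: 0.993
gripper_force: 0.0
```

```bash
python3 mv.py .59 .157 .29 -90
```

```text
7.2 [ 0.4629 -0.278   0.2245] (array([ 20.12, -40.6 ,  -6.57]), array([0.0004, 0.0004, 0.1758]), np.float64(-0.17578315972483027))
```

>>> {"api": "servo_tool", "payload": {"commands": [{"hand": 8.5,"travel": [2,-4,-3],"rotation": [0,0,0.1]},{"hand": 8.5,"travel": [20.1,-40.6,-6.6],"rotation": [0,0,0.176]},{"hand": 8.5,"travel": [20.1,-40.6,-6.6],"rotation": [0,0,0.176]},{"hand": 8.5,"travel": [20.1,-40.6,-6.6],"rotation": [0,0,0.176]},{"hand": 8.5,"travel": [20.1,-40.6,-6.6],"rotation": [0,0,0.176]},{"hand": 8.5,"travel": [20.1,-40.6,-6.6],"rotation": [0,0,0.176]},{"hand": 8.5,"travel": [20.1,-40.6,-6.6],"rotation": [0,0,0.176]},{"hand": 8.5,"travel": [20.1,-40.6,-6.6],"rotation": [0,0,0.176]}]}}

```text
t: 8.0
position: [0.5727, 0.0981, 0.2833]
tool_rot: [3.14, -0.0, 0.002]
contact_force: [0.8, -0.4, 0.2]
finger_gap: 0.998
gripper_force: 0.0
```

```bash
python3 mv.py .59 .157 .29 -90
```

```text
8.0 [0.5727 0.0981 0.2833] (array([ 1.73, -5.88, -0.67]), array([ 0.0016, -0.0011, -0.0001]), np.float64(0.00011546093049963346))
```

>>> {"api": "servo_tool", "payload": {"commands": [{"hand": 8.5,"travel": [1.7,-5.9,-0.7],"rotation": [0,0,0]},{"hand": 8.5,"travel": [1.7,-5.9,-0.7],"rotation": [0,0,0]},{"hand": 8.5,"travel": [1.7,-5.9,-0.7],"rotation": [0,0,0]},{"hand": 8.5,"travel": [1.7,-5.9,-0.7],"rotation": [0,0,0]}]}}

```text
t: 8.4
position: [0.5892, 0.1541, 0.2894]
tool_rot: [3.139, -0.001, -0.001]
contact_force: [0.3, -0.7, 0.3]
finger_gap: 0.99
gripper_force: 0.0
```

```bash
python3 snap.py w3 200 50 440 230 3
```

```text
[0.58915933 0.1535467  0.28950588] [ 3.13924414e+00 -2.63109873e-03 -6.93586335e-04]
```

View pics/w3.png

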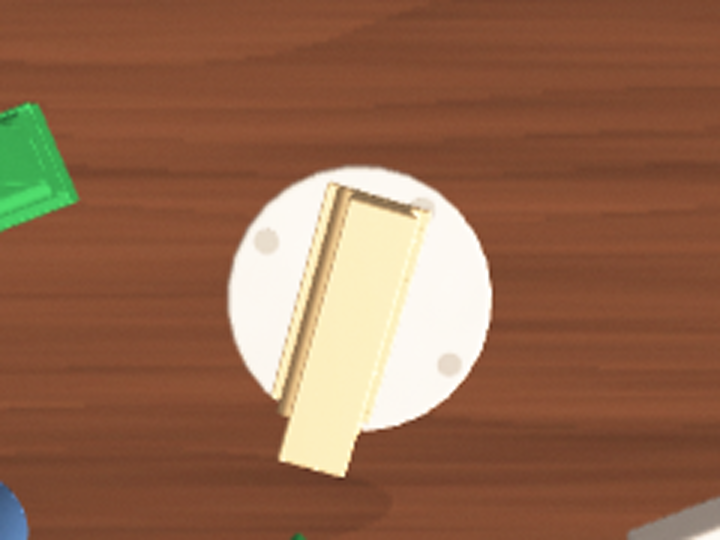

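The cornice top corners are at crop (350,197), (420,217), (345,476) and (280,460). The round base spans columns 228–492 and rows 166–430.

Run:
```python
from h import *
import pickle
ci,_=pickle.load(open('w3.pkl','rb'))
f=lambda p,z:ray(ci,np.array(p)/3.+[200,50],z)
b=f([(350,197),(420,217),(345,476),(280,460)],.12);print(b.mean(0),np.linalg.norm(np.diff(b,axis=0),axis=1))
l=(b[0]+b[1]-b[2]-b[3]);print('long axis',np.degrees(np.arctan2(l[1],l[0])))
# foot ends at z .044: left edge
g=f([(332,183),(275,396)],.044);print('foot left edge',g,np.linalg.norm(g[1]-g[0]),np.degrees(np.arctan2(*(g[0]-g[1])[::-1])))
d=f([(228,298),(492,298),(360,166),(360,430)],.03);print('round',d,(d[:2].mean(0)),d[2:].mean(0))
```

```text
[0.60306162 0.15898147] [0.0214892  0.0836163  0.02123115]
long axis -15.620688573106918
foot left edge [[0.64792375 0.16547475]
 [0.56817186 0.18823198]] 0.08293524580480409 -15.92611808902111
round [[0.60408094 0.20681125]
 [0.60403699 0.1038499 ]
 [0.65368161 0.15527803]
 [0.55071802 0.15541137]] [0.60405897 0.15533058] [0.60219981 0.1553447 ]
```

```bash
python3 mv.py .603 .1582 .075 -105.8
```

```text
8.45 [0.5892 0.1535 0.2895] (array([ 1.39, -0.52, 21.45]), array([2.400e-03, 1.000e-04, 2.741e-01]), np.float64(-0.2740862760263756))
```

>>> {"api": "servo_tool", "payload": {"commands": [{"hand": 8.5,"travel": [1.4,-0.5,5],"rotation": [0.002,0,0.14]},{"hand": 8.5,"travel": [1.4,-0.5,10],"rotation": [0.002,0,0.274]},{"hand": 8.5,"travel": [1.4,-0.5,12],"rotation": [0.002,0,0.274]},{"hand": 8.5,"travel": [1.4,-0.5,12],"rotation": [0.002,0,0.274]},{"hand": 8.5,"travel": [1.4,-0.5,12],"rotation": [0.002,0,0.274]}]}}

```text
t: 8.95
position: [0.6039, 0.1583, 0.1705]
tool_rot: [-3.111, 0.432, -0.002]
contact_force: [0.4, -0.6, 0.1]
finger_gap: 0.996
gripper_force: 0.0
```

```bash
python3 mv.py .603 .1582 .075 -105.8
```

```text
8.95 [0.6039 0.1583 0.1705] (array([-0.09,  0.04,  9.55]), array([-0.0007, -0.001 , -0.0005]), np.float64(0.00047310052656923673))
```

>>> {"api": "servo_tool", "payload": {"commands": [{"hand": 8.5,"travel": [-0.1,0,4],"rotation": [0,0,0]},{"hand": 8.5,"travel": [-0.1,0,7],"rotation": [0,0,0]},{"hand": 8.5,"travel": [-0.1,0,9.5],"rotation": [0,0,0]},{"hand": 8.5,"travel": [-0.1,0,9.5],"rotation": [0,0,0]},{"hand": 8.5,"travel": [-0.1,0,9.5],"rotation": [0,0,0]}]}}

```text
t: 9.45
position: [0.6047, 0.16, 0.0776]
tool_rot: [-3.11, 0.43, -0.007]
contact_force: [0.5, 0.3, 0.5]
finger_gap: 0.991
gripper_force: 0.0
```

>>> {"api": "servo_tool", "payload": {"commands": [{"hand": 1,"travel": [0,0,0],"rotation": [0,0,0]},{"hand": 1,"travel": [0,0,0],"rotation": [0,0,0]},{"hand": 1,"travel": [0,0,0],"rotation": [0,0,0]},{"hand": 1,"travel": [0,0,0],"rotation": [0,0,0]},{"hand": 1,"travel": [0,0,0],"rotation": [0,0,0]},{"hand": 1,"travel": [0,0,0],"rotation": [0,0,0]},{"hand": 1,"travel": [0,0,0],"rotation": [0,0,0]},{"hand": 1,"travel": [0,0,0],"rotation": [0,0,0]}]}}

```text
t: 10.25
position: [0.6032, 0.1603, 0.0758]
tool_rot: [-3.111, 0.429, -0.003]
contact_force: [-0.7, -0.8, 5.4]
finger_gap: 0.25
gripper_force: 42.3
```

```bash
python3 mv.py .452 -.0213 .15 -67.2
```

```text
10.25 [0.6032 0.1603 0.0758] (array([-9.62, 21.57, -7.46]), array([-6.000e-04, -1.900e-03, -6.721e-01]), np.float64(0.6720856414176506))
```

>>> {"api": "servo_tool", "payload": {"commands": [{"hand": 1,"travel": [0,0,-3],"rotation": [0,0,0]},{"hand": 1,"travel": [0,0,-7],"rotation": [0,0,0]},{"hand": 1,"travel": [0,0,-9.5],"rotation": [0,0,0]},{"hand": 1,"travel": [-1.5,3.5,-9.5],"rotation": [0,0,-0.12]},{"hand": 1,"travel": [-3.1,7,-9.5],"rotation": [0,0,-0.24]},{"hand": 1,"travel": [-4.7,10.5,-9.5],"rotation": [0,0,-0.36]},{"hand": 1,"travel": [-6.3,14,-9.5],"rotation": [0,0,-0.48]},{"hand": 1,"travel": [-7.8,17.5,-9.5],"rotation": [0,0,-0.6]}]}}

```text
t: 11.05
position: [0.4782, 0.0121, 0.1686]
tool_rot: [-3.098, -0.518, 0.001]
contact_force: [-0.0, -0.5, -0.2]
finger_gap: 0.249
gripper_force: 41.5
```

```bash
python3 mv.py .452 -.0213 .1 -67.2
```

```text
11.05 [0.4782 0.0121 0.1686] (array([-3.56,  2.32,  6.86]), array([-0.0011,  0.0006, -0.0666]), np.float64(0.06664604409936659))
```

>>> {"api": "servo_tool", "payload": {"commands": [{"hand": 1,"travel": [-2,1.5,0],"rotation": [0,0,-0.066]},{"hand": 1,"travel": [-3.2,2.3,2],"rotation": [0,0,-0.066]},{"hand": 1,"travel": [-3.2,2.3,4],"rotation": [0,0,-0.066]},{"hand": 1,"travel": [-3.2,2.3,6],"rotation": [0,0,-0.066]},{"hand": 1,"travel": [-3.2,2.3,6],"rotation": [0,0,-0.066]},{"hand": 1,"travel": [-3.2,2.3,6],"rotation": [0,0,-0.066]}]}}

```text
t: 11.65
position: [0.4566, -0.0189, 0.1092]
tool_rot: [-3.08, -0.611, 0.001]
contact_force: [0.7, 0.3, -1.7]
finger_gap: 0.251
gripper_force: 41.3
```

```bash
python3 mv.py .452 -.0213 .076 -67.2
```

```text
11.65 [ 0.4566 -0.0189  0.1092] (array([-0.52,  0.05,  3.32]), array([-0.0014,  0.0005, -0.0061]), np.float64(0.006090913947643051))
```

>>> {"api": "servo_tool", "payload": {"commands": [{"hand": 1,"travel": [-0.4,0,1],"rotation": [-0.001,0,-0.006]},{"hand": 1,"travel": [-0.4,0,2.5],"rotation": [-0.001,0,-0.006]},{"hand": 1,"travel": [-0.4,0,3.2],"rotation": [-0.001,0,-0.006]},{"hand": 1,"travel": [-0.4,0,3.3],"rotation": [-0.001,0,-0.006]},{"hand": 1,"travel": [-0.4,0,3.3],"rotation": [-0.001,0,-0.006]}]}}

```text
t: 12.15
position: [0.4539, -0.0206, 0.077]
tool_rot: [3.079, 0.621, 0.002]
contact_force: [0.0, 0.5, -1.1]
finger_gap: 0.251
gripper_force: 41.4
```

```bash
python3 mv.py .452 -.0213 .076 -67.2
```

```text
12.15 [ 0.4539 -0.0206  0.077 ] (array([-0.2 , -0.01,  0.1 ]), array([ 0.001 , -0.0014,  0.0001]), np.float64(-0.00014081996902448601))
```

>>> {"api": "servo_tool", "payload": {"commands": [{"hand": 1,"travel": [-0.2,0,0],"rotation": [0,0,0]},{"hand": 1,"travel": [-0.2,0,0.1],"rotation": [0,0,0]},{"hand": 1,"travel": [-0.2,0,0.2],"rotation": [0,0,0]},{"hand": 1,"travel": [-0.2,0,0.2],"rotation": [0,0,0]}]}}

```text
t: 12.55
position: [0.4524, -0.0216, 0.0758]
tool_rot: [3.079, 0.621, 0.003]
contact_force: [-2.1, 0.0, 5.2]
finger_gap: 0.252
gripper_force: 42.1
```

>>> {"api": "servo_tool", "payload": {"commands": [{"hand": 4,"travel": [0,0,0],"rotation": [0,0,0]},{"hand": 8.5,"travel": [0,0,0],"rotation": [0,0,0]},{"hand": 8.5,"travel": [0,0,0],"rotation": [0,0,0]},{"hand": 8.5,"travel": [0,0,0],"rotation": [0,0,0]},{"hand": 8.5,"travel": [0,0,0],"rotation": [0,0,0]},{"hand": 8.5,"travel": [0,0,-5],"rotation": [0,0,0]},{"hand": 8.5,"travel": [0,0,-10],"rotation": [0,0,0]},{"hand": 8.5,"travel": [0,0,-18],"rotation": [0,0,0]}]}}

```text
t: 13.35
position: [0.451, -0.0212, 0.226]
tool_rot: [-3.08, -0.621, -0.0]
contact_force: [2.1, 0.1, -0.0]
finger_gap: 0.999
gripper_force: 0.0
```

```bash
python3 mv.py .645 -.14 .28 -90;  python3 snap.py w4 200 50 440 230 3
```

```text
13.35 [ 0.451  -0.0212  0.226 ] (array([13.29, 18.47, -5.4 ]), array([-0.000e+00, -1.000e-04,  3.978e-01]), np.float64(-0.3977568339073392))
[ 0.45686179 -0.02247462  0.23593954] [3.07208517 0.61969638 0.02553659]
```

View pics/w4.png

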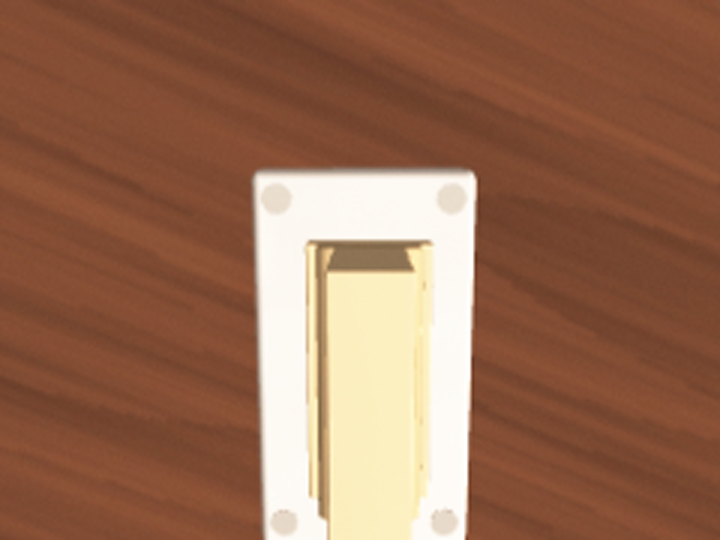

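The cornice sits centred and aligned: its foot spans 306–432 inside base columns 254–476. Next is the baluster.

>>> {"api": "servo_tool", "payload": {"commands": [{"hand": 8.5,"travel": [3,3,-5.4],"rotation": [0,0,0.1]},{"hand": 8.5,"travel": [13.3,18.5,-5.4],"rotation": [0,0,0.398]},{"hand": 8.5,"travel": [13.3,18.5,-5.4],"rotation": [0,0,0.398]},{"hand": 8.5,"travel": [13.3,18.5,-5.4],"rotation": [0,0,0.398]},{"hand": 8.5,"travel": [13.3,18.5,-5.4],"rotation": [0,0,0.398]},{"hand": 8.5,"travel": [13.3,18.5,-5.4],"rotation": [0,0,0.398]},{"hand": 8.5,"travel": [13.3,18.5,-5.4],"rotation": [0,0,0.398]},{"hand": 8.5,"travel": [13.3,18.5,-5.4],"rotation": [0,0,0.398]}]}}

```text
t: 14.2
position: [0.645, -0.1396, 0.2787]
tool_rot: [-3.141, -0.0, -0.001]
contact_force: [0.0, 0.3, 1.3]
finger_gap: 0.997
gripper_force: 0.0
```

```bash
python3 snap.py w5 180 30 460 230 2.8
```

```text
[ 0.64490387 -0.13944618  0.27939884] [3.14152042e+00 7.70754835e-04 1.93419212e-03]
```

View pics/w5.png

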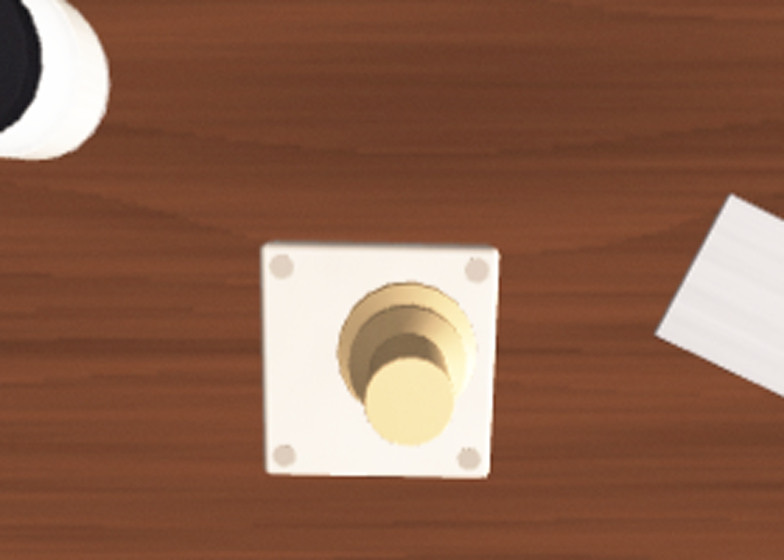

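Baluster top circle centre is at crop (409,400), with its foot centre about (407,351). The square base corners are (262,242), (499,249), (489,478) and (267,472).

```bash
python3 - <<'E'
from h import *
import pickle
ci,_=pickle.load(open('w5.pkl','rb'))
f=lambda p,z:ray(ci,np.array(p)/2.8+[180,30],z)
print('top',f((409.5,400.5),.135),'foot',f((407,351),.04))
d=f([(262,242),(499,249),(489,478),(267,472)],.03);print(d.mean(0),np.linalg.norm(np.diff(d,axis=0),axis=1))
D=f([(281,266),(477,271),(469,458),(284,455)],.03);print('dimples',D.mean(0));v=D[0]+D[1]-D[2]-D[3];print(np.degrees(np.arctan2(v[1],v[0])))
v=D[0]+D[3]-D[1]-D[2];print(np.degrees(np.arctan2(v[1],v[0]))-90)
E
python3 mv.py .6535 -.145 .085 -90
```

```text
top [[ 0.65599165 -0.14356642]] foot [[ 0.65623163 -0.14376697]]
[ 0.64925607 -0.13253048] [0.09397809 0.09472549 0.09418731]
dimples [ 0.648853   -0.13189608]
-1.0386949101692087
-1.1584816591697091
14.25 [ 0.6449 -0.1394  0.2794] (array([ 0.84,  0.55, 19.44]), array([ 0.0001, -0.0012,  0.0005]), np.float64(-0.0004906448073582759))
```

>>> {"api": "servo_tool", "payload": {"commands": [{"hand": 8.5,"travel": [1.1,0.4,5],"rotation": [0,0,0]},{"hand": 8.5,"travel": [1.1,0.4,10],"rotation": [0,0,0]},{"hand": 8.5,"travel": [1.1,0.4,10],"rotation": [0,0,0]},{"hand": 8.5,"travel": [1.1,0.4,14],"rotation": [0,0,0]},{"hand": 8.5,"travel": [1.1,0.4,17],"rotation": [0,0,0]},{"hand": 8.5,"travel": [1.1,0.4,19.5],"rotation": [0,0,0]},{"hand": 8.5,"travel": [1.1,0.4,19.5],"rotation": [0,0,0]},{"hand": 8.5,"travel": [1.1,0.4,19.5],"rotation": [0,0,0]}]}}

```text
t: 15.05
position: [0.658, -0.1443, 0.0868]
tool_rot: [3.14, 0.001, 0.006]
contact_force: [-0.4, 0.5, -0.2]
finger_gap: 0.996
gripper_force: 0.0
```

```bash
python3 mv.py .656 -.1437 .084 -90
```

```text
15.05 [ 0.658  -0.1443  0.0868] (array([-0.2 , -0.06,  0.28]), array([ 0.0012, -0.004 ,  0.0003]), np.float64(-0.0003433122867926297))
```

>>> {"api": "servo_tool", "payload": {"commands": [{"hand": 8.5,"travel": [-0.1,-0.1,0],"rotation": [0,0,0]},{"hand": 1.5,"travel": [-0.1,-0.1,0],"rotation": [0,0,0]},{"hand": 1.5,"travel": [-0.1,-0.1,0],"rotation": [0,0,0]},{"hand": 1.5,"travel": [-0.1,-0.1,0],"rotation": [0,0,0]},{"hand": 1.5,"travel": [-0.1,-0.1,0],"rotation": [0,0,0]},{"hand": 1.5,"travel": [-0.1,-0.1,0],"rotation": [0,0,0]},{"hand": 1.5,"travel": [-0.1,-0.1,0],"rotation": [0,0,0]},{"hand": 1.5,"travel": [-0.1,-0.1,0],"rotation": [0,0,0]}]}}

```text
t: 15.85
position: [0.6564, -0.1435, 0.0845]
tool_rot: [3.141, -0.0, 0.003]
contact_force: [-0.7, 0.6, 3.2]
finger_gap: 0.31
gripper_force: 39.4
```

```bash
python3 mv.py .603 .1553 .1 -90
```

```text
15.85 [ 0.6564 -0.1435  0.0845] (array([ -5.34, -29.87,  -1.57]), array([ 0.0004, -0.002 , -0.0002]), np.float64(0.00019594381396403904))
```

>>> {"api": "servo_tool", "payload": {"commands": [{"hand": 1.5,"travel": [0,0,-4],"rotation": [0,0,0]},{"hand": 1.5,"travel": [0,0,-8],"rotation": [0,0,0]},{"hand": 1.5,"travel": [-0.7,-4,-8],"rotation": [0,0,0]},{"hand": 1.5,"travel": [-1.5,-8.5,-8],"rotation": [0,0,0]},{"hand": 1.5,"travel": [-2.3,-13,-8],"rotation": [0,0,0]},{"hand": 1.5,"travel": [-3.1,-17.5,-8],"rotation": [0,0,0]},{"hand": 1.5,"travel": [-3.9,-22,-8],"rotation": [0,0,0]},{"hand": 1.5,"travel": [-4.7,-26,-8],"rotation": [0,0,0]}]}}

```text
t: 16.65
position: [0.6076, 0.1186, 0.1628]
tool_rot: [3.141, 0.0, -0.001]
contact_force: [-0.1, 0.2, -2.9]
finger_gap: 0.307
gripper_force: 39.8
```

>>> {"api": "servo_tool", "payload": {"commands": [{"hand": 1.5,"travel": [-0.5,-3,0],"rotation": [0,0,0]},{"hand": 1.5,"travel": [-0.6,-3.9,1],"rotation": [0,0,0]},{"hand": 1.5,"travel": [-0.6,-3.9,4],"rotation": [0,0,0]},{"hand": 1.5,"travel": [-0.6,-3.9,6],"rotation": [0,0,0]},{"hand": 1.5,"travel": [-0.6,-3.9,6],"rotation": [0,0,0]},{"hand": 1.5,"travel": [-0.6,-3.9,6],"rotation": [0,0,0]}]}}

```text
t: 17.25
position: [0.6026, 0.1548, 0.1029]
tool_rot: [3.141, -0.002, -0.001]
contact_force: [0.3, -1.0, -1.7]
finger_gap: 0.31
gripper_force: 39.8
```

```bash
python3 mv.py .603 .1553 .084 -90
```

```text
17.25 [0.6026 0.1548 0.1029] (array([ 0.04, -0.06,  1.89]), array([ 0.0009,  0.0008, -0.001 ]), np.float64(0.000989880181416103))
```

>>> {"api": "servo_tool", "payload": {"commands": [{"hand": 1.5,"travel": [0,0,1],"rotation": [0,0,0]},{"hand": 1.5,"travel": [0,0,1.6],"rotation": [0,0,0]},{"hand": 1.5,"travel": [0,0,1.7],"rotation": [0,0,0]},{"hand": 1.5,"travel": [0,0,1.8],"rotation": [0,0,0]},{"hand": 1.5,"travel": [0,0,1.8],"rotation": [0,0,0]}]}}

```text
t: 17.75
position: [0.6033, 0.1556, 0.0861]
tool_rot: [3.141, -0.0, 0.003]
contact_force: [-0.4, 0.1, -2.0]
finger_gap: 0.307
gripper_force: 39.8
```

>>> {"api": "servo_tool", "payload": {"commands": [{"hand": 1.5,"travel": [0,0,0.1],"rotation": [0,0,0]},{"hand": 1.5,"travel": [0,0,0.2],"rotation": [0,0,0]},{"hand": 1.5,"travel": [0,0,0.2],"rotation": [0,0,0]}]}}

```text
t: 18.05
position: [0.6035, 0.1557, 0.0845]
tool_rot: [3.141, -0.0, 0.004]
contact_force: [0.1, -0.2, 0.5]
finger_gap: 0.312
gripper_force: 40.0
```

>>> {"api": "servo_tool", "payload": {"commands": [{"hand": 1.5,"travel": [0,0,0.05],"rotation": [0,0,0]},{"hand": 1.5,"travel": [0,0,0.05],"rotation": [0,0,0]},{"hand": 4,"travel": [0,0,0.05],"rotation": [0,0,0]},{"hand": 8.5,"travel": [0,0,0],"rotation": [0,0,0]},{"hand": 8.5,"travel": [0,0,0],"rotation": [0,0,0]},{"hand": 8.5,"travel": [0,0,0],"rotation": [0,0,0]},{"hand": 8.5,"travel": [0,0,0],"rotation": [0,0,0]},{"hand": 8.5,"travel": [0,0,-4],"rotation": [0,0,0]}]}}

```text
t: 18.85
position: [0.5976, 0.1548, 0.1174]
tool_rot: [3.14, -0.001, -0.021]
contact_force: [-0.2, 1.0, -0.8]
finger_gap: 0.994
gripper_force: 0.0
```

>>> {"api": "servo_tool", "payload": {"commands": [{"hand": 8.5,"travel": [0,0,-5],"rotation": [0,0,0]},{"hand": 8.5,"travel": [0,0,-10],"rotation": [0,0,0]},{"hand": 8.5,"travel": [0,0,-15],"rotation": [0,0,0]},{"hand": 8.5,"travel": [0,0,-15],"rotation": [0,0,0]},{"hand": 8.5,"travel": [0,0,-15],"rotation": [0,0,0]}]}}

```text
t: 19.35
position: [0.6041, 0.1558, 0.2765]
tool_rot: [-3.141, 0.0, -0.01]
contact_force: [-0.1, 0.3, 0.2]
finger_gap: 0.995
gripper_force: 0.0
```

```bash
python3 snap.py w6 200 50 440 230 3;python3 mv.py .46 -.277 .26 -79.5
```

```text
[0.60275629 0.15563278 0.2739417 ] [ 3.14135047e+00 -2.79684231e-04  2.66070558e-03]
19.4 [0.6028 0.1556 0.2739] (array([-14.27,  43.27,   1.38]), array([ 0.0004, -0.0017, -0.1834]), np.float64(0.1834378417330529))
```

View pics/w6.png

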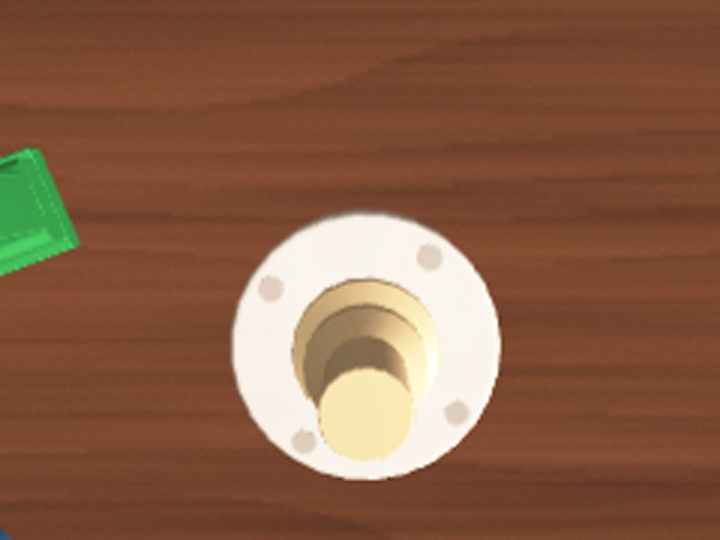

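The baluster stands centred on the round base, with its foot centre at (366,352) against the base centre (366,346). Back to the newel.

>>> {"api": "servo_tool", "payload": {"commands": [{"hand": 8.5,"travel": [-14,43.5,1.4],"rotation": [0,0,-0.183]},{"hand": 8.5,"travel": [-14,43.5,1.4],"rotation": [0,0,-0.183]},{"hand": 8.5,"travel": [-14,43.5,1.4],"rotation": [0,0,-0.183]},{"hand": 8.5,"travel": [-14,43.5,1.4],"rotation": [0,0,-0.183]},{"hand": 8.5,"travel": [-14,43.5,1.4],"rotation": [0,0,-0.183]},{"hand": 8.5,"travel": [-14,43.5,1.4],"rotation": [0,0,-0.183]},{"hand": 8.5,"travel": [-14,43.5,1.4],"rotation": [0,0,-0.183]},{"hand": 8.5,"travel": [-14,43.5,1.4],"rotation": [0,0,-0.183]}]}}

```text
t: 20.2
position: [0.4786, -0.2244, 0.2588]
tool_rot: [-3.126, -0.287, 0.004]
contact_force: [1.0, -0.5, 0.3]
finger_gap: 0.997
gripper_force: 0.0
```

```bash
python3 mv.py .4642 -.2792 .17 -79.5
```

```text
20.2 [ 0.4786 -0.2244  0.2588] (array([-2.39,  5.15,  8.87]), array([-0.003 ,  0.002 , -0.0004]), np.float64(0.00040853697983567194))
```

>>> {"api": "servo_tool", "payload": {"commands": [{"hand": 8.5,"travel": [-2.2,5,2],"rotation": [0,0,0]},{"hand": 8.5,"travel": [-2.2,5,4],"rotation": [0,0,0]},{"hand": 8.5,"travel": [-2.2,5,8.9],"rotation": [0,0,0]},{"hand": 8.5,"travel": [-2.2,5,8.9],"rotation": [0,0,0]},{"hand": 8.5,"travel": [-2.2,5,8.9],"rotation": [0,0,0]},{"hand": 8.5,"travel": [-2.2,5,8.9],"rotation": [0,0,0]}]}}

```text
t: 20.8
position: [0.4694, -0.277, 0.1742]
tool_rot: [3.126, 0.288, 0.005]
contact_force: [0.6, -0.8, 0.0]
finger_gap: 0.995
gripper_force: 0.0
```

```bash
python3 mv.py .4642 -.2792 .0745 -79.5; python3 snap.py w7 170 50 470 350 2
```

```text
20.8 [ 0.4694 -0.277   0.1742] (array([-0.58,  0.1 ,  9.97]), array([ 0.0022, -0.0028,  0.0004]), np.float64(-0.0003518589758551016))
[ 0.46986343 -0.27725958  0.17496082] [3.12512521 0.28795807 0.00653328]
```

View pics/w7.png

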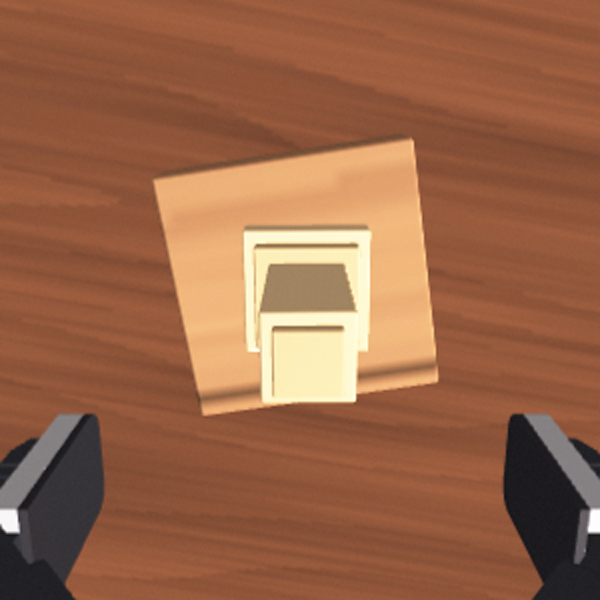

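The newel stands upright on the spare block, square to the gripper and centred between the fingers (post at (308,360)). I descend and grip.

>>> {"api": "servo_tool", "payload": {"commands": [{"hand": 8.5,"travel": [-0.5,0.1,2],"rotation": [0,0,0]},{"hand": 8.5,"travel": [-0.5,0.1,5],"rotation": [0,0,0]},{"hand": 8.5,"travel": [-0.5,0.1,8],"rotation": [0,0,0]},{"hand": 8.5,"travel": [-0.5,0.1,10],"rotation": [0,0,0]},{"hand": 8.5,"travel": [-0.5,0.1,10],"rotation": [0,0,0]},{"hand": 8.5,"travel": [-0.5,0.1,10],"rotation": [0,0,0]}]}}

```text
t: 21.45
position: [0.4652, -0.2793, 0.0745]
tool_rot: [3.126, 0.288, 0.005]
contact_force: [-0.1, 0.5, -0.1]
finger_gap: 0.993
gripper_force: 0.0
```

```bash
python3 mv.py .4642 -.2792 .0745 -79.5
```

```text
21.45 [ 0.4652 -0.2793  0.0745] (array([-0.09, -0.03,  0.  ]), array([ 0.0029, -0.0032,  0.0003]), np.float64(-0.00027268841551020273))
```

>>> {"api": "servo_tool", "payload": {"commands": [{"hand": 2,"travel": [0,0,0],"rotation": [0.002,-0.002,0]},{"hand": 2,"travel": [0,0,0],"rotation": [0.002,-0.002,0]},{"hand": 2,"travel": [0,0,0],"rotation": [0.002,-0.002,0]},{"hand": 2,"travel": [0,0,0],"rotation": [0.002,-0.002,0]},{"hand": 2,"travel": [0,0,0],"rotation": [0.002,-0.002,0]},{"hand": 2,"travel": [0,0,0],"rotation": [0.002,-0.002,0]},{"hand": 2,"travel": [0,0,-3],"rotation": [0.002,-0.002,0]},{"hand": 2,"travel": [0,0,-6],"rotation": [0.002,-0.002,0]}]}}

```text
t: 22.25
position: [0.462, -0.2772, 0.1311]
tool_rot: [-3.123, -0.286, 0.007]
contact_force: [0.7, -0.5, -1.4]
finger_gap: 0.35
gripper_force: 40.6
```

```bash
python3 mv.py .649 -.132 .15 -91.1
```

```text
22.25 [ 0.462  -0.2772  0.1311] (array([ 21.02, -10.89,  -1.92]), array([-0.0054,  0.0048,  0.2019]), np.float64(-0.2018775360645786))
```

>>> {"api": "servo_tool", "payload": {"commands": [{"hand": 2,"travel": [3.5,-1.8,-2],"rotation": [-0.001,0.001,0.05]},{"hand": 2,"travel": [7,-3.6,-2],"rotation": [-0.002,0.002,0.1]},{"hand": 2,"travel": [11,-5.7,-2],"rotation": [-0.003,0.003,0.15]},{"hand": 2,"travel": [15,-7.8,-2],"rotation": [-0.004,0.004,0.2]},{"hand": 2,"travel": [19,-9.8,-2],"rotation": [-0.004,0.004,0.202]},{"hand": 2,"travel": [20.8,-10.9,0],"rotation": [-0.004,0.004,0.202]},{"hand": 2,"travel": [20.8,-10.9,2.5],"rotation": [-0.004,0.004,0.202]},{"hand": 2,"travel": [20.8,-10.9,2.5],"rotation": [-0.004,0.004,0.202]}]}}

```text
t: 23.05
position: [0.6444, -0.1312, 0.1015]
tool_rot: [-3.14, 0.028, 0.013]
contact_force: [-1.5, 1.3, -3.2]
finger_gap: 0.346
gripper_force: 40.5
```

>>> {"api": "servo_tool", "payload": {"commands": [{"hand": 2,"travel": [0,0,0],"rotation": [0,0,0]},{"hand": 2,"travel": [0,0,0],"rotation": [0,0,0]}]}}

```text
t: 23.25
position: [0.6487, -0.1344, 0.1087]
tool_rot: [3.139, -0.031, 0.007]
contact_force: [0.2, -0.4, -2.5]
finger_gap: 0.345
gripper_force: 40.5
```

```bash
python3 mv.py .649 -.132 .0755 -91.1
```

```text
23.25 [ 0.6487 -0.1344  0.1087] (array([ 0.01, -0.25,  3.32]), array([ 0.0028, -0.0047, -0.0009]), np.float64(0.000863709751750541))
```

>>> {"api": "servo_tool", "payload": {"commands": [{"hand": 2,"travel": [0,-0.2,1],"rotation": [0.002,-0.003,0]},{"hand": 2,"travel": [0,-0.2,2.2],"rotation": [0.002,-0.003,0]},{"hand": 2,"travel": [0,-0.2,3],"rotation": [0.002,-0.003,0]},{"hand": 2,"travel": [0,-0.2,3.2],"rotation": [0.002,-0.003,0]},{"hand": 2,"travel": [0,-0.2,3.2],"rotation": [0.002,-0.003,0]}]}}

```text
t: 23.75
position: [0.648, -0.1316, 0.0748]
tool_rot: [-3.141, 0.03, 0.002]
contact_force: [-0.3, -0.3, -1.2]
finger_gap: 0.346
gripper_force: 40.6
```

>>> {"api": "servo_tool", "payload": {"commands": [{"hand": 2,"travel": [0,0,0.1],"rotation": [0,0,0]},{"hand": 2,"travel": [0,0,0.15],"rotation": [0,0,0]}]}}

```text
t: 23.95
position: [0.6489, -0.1318, 0.0745]
tool_rot: [3.141, -0.03, 0.002]
contact_force: [0.4, 0.7, -0.7]
finger_gap: 0.347
gripper_force: 40.6
```

>>> {"api": "servo_tool", "payload": {"commands": [{"hand": 2,"travel": [0,0,0.1],"rotation": [0,0,0]},{"hand": 2,"travel": [0,0,0.1],"rotation": [0,0,0]}]}}

```text
t: 24.15
position: [0.649, -0.1318, 0.0737]
tool_rot: [3.141, -0.03, 0.002]
contact_force: [0.1, -0.5, -1.0]
finger_gap: 0.348
gripper_force: 40.7
```

>>> {"api": "servo_tool", "payload": {"commands": [{"hand": 2,"travel": [0,0,0.1],"rotation": [0,0,0]},{"hand": 2,"travel": [0,0,0.1],"rotation": [0,0,0]}]}}

```text
t: 24.35
position: [0.6491, -0.1319, 0.0736]
tool_rot: [3.141, -0.03, 0.002]
contact_force: [-2.7, -0.8, 4.7]
finger_gap: 0.346
gripper_force: 41.3
```

Contact is made. I release and rise.

>>> {"api": "servo_tool", "payload": {"commands": [{"hand": 4,"travel": [0,0,0],"rotation": [0,0,0]},{"hand": 8.5,"travel": [0,0,0],"rotation": [0,0,0]},{"hand": 8.5,"travel": [0,0,0],"rotation": [0,0,0]},{"hand": 8.5,"travel": [0,0,0],"rotation": [0,0,0]},{"hand": 8.5,"travel": [0,0,0],"rotation": [0,0,0]},{"hand": 8.5,"travel": [0,0,-5],"rotation": [0,0,0]},{"hand": 8.5,"travel": [0,0,-10],"rotation": [0,0,0]},{"hand": 8.5,"travel": [0,0,-15],"rotation": [0,0,0]}]}}

```text
t: 25.15
position: [0.648, -0.1315, 0.2231]
tool_rot: [-3.141, 0.03, 0.001]
contact_force: [1.3, -0.9, 0.1]
finger_gap: 0.994
gripper_force: 0.0
```

>>> {"api": "servo_tool", "payload": {"commands": [{"hand": 8.5,"travel": [-15,0,-10],"rotation": [0,0,0]},{"hand": 8.5,"travel": [-15,0,-18],"rotation": [0,0,0]},{"hand": 8.5,"travel": [-15,0,-18],"rotation": [0,0,0]},{"hand": 8.5,"travel": [-15,0,-18],"rotation": [0,0,0]},{"hand": 8.5,"travel": [-15,0,-18],"rotation": [0,0,0]},{"hand": 8.5,"travel": [-15,0,-18],"rotation": [0,0,0]},{"hand": 8.5,"travel": [-15,0,-18],"rotation": [0,0,0]},{"hand": 8.5,"travel": [-15,0,-18],"rotation": [0,0,0]}]}}

```text
t: 25.95
position: [0.4982, -0.1285, 0.4003]
tool_rot: [-3.14, 0.03, 0.003]
contact_force: [0.2, -0.9, -0.5]
finger_gap: 0.993
gripper_force: 0.0
```

```bash
python3 snap.py w8 0 0 640 400 1.25
```

```text
[ 0.49823305 -0.12843144  0.39978238] [-3.14006683  0.02977543  0.00504417]
```

View pics/w8.png

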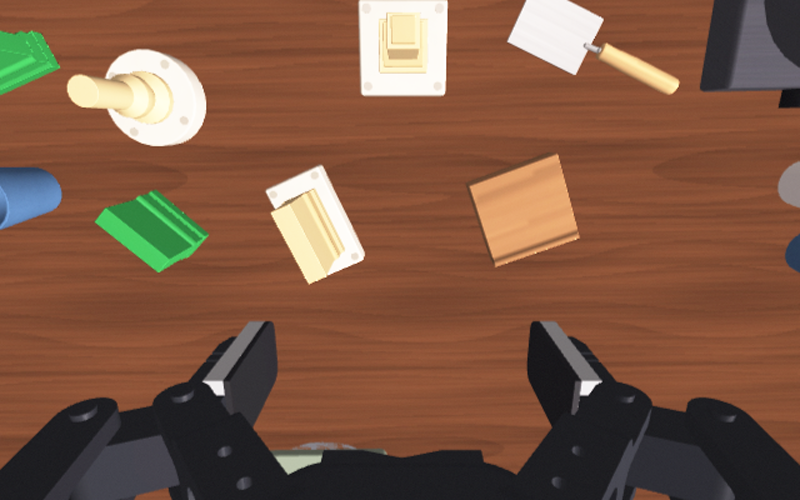

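All three models stand upright, centred and aligned: newel at (403,48), baluster at (157,98), cornice at (315,225). The spare block at (523,210) is empty, so I hand in.

```bash
python3 -c "
from station import workorder
print(workorder.close_job())"
```

```text
the job is handed in; nothing more can be done
None
```

The job is handed in: the last picture showed the baluster on the round base, the newel on the square base and the cornice on the oblong base, all upright and aligned, with the spare block empty; no verdict was returned.

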